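# Clear, sand and tidy the jeweller's finishing bed

### The arm

A 6-joint arm with a two-finger parallel gripper is mounted at the origin on the work surface. World frame = base frame: x ahead of the robot, y to its left, z up, the work surface at z = 0. Lengths are in mm, angles in rad, forces in N, time in s.
With the tool pointing down it reaches from about 350 to 925 mm from the base axis. Payload 6.4 kg.
Tool frame: the origin (TCP) lies at the very end of the fingers, on their centre line; the grasp point (between the pads) lies 19 mm behind it; z points along the fingers, y is the line along which they close (so a half turn about z gives the same grasp; the last joint's range is limited). The gripper opens to 85 mm and grips with 20 to 120 N. Pads are 22 mm wide; open, the fingers measure 114 mm over their backs; the gripper's body (76 mm by 85 mm) begins 54 mm behind the grasp point. The pads swing forward as they close: fully open they stand 13 mm farther back than shut.
Start: joints at [-1.28, 0.245, 1.558, -0, 1.339, -0.174], TCP at [291.365, -581.051, 231.29] pointing down, gripper open.
Joint ranges: [-3.13, 3.13], [-1.02, 2.26], [0.13, 2.54], [-0.95, 4.09], [0.21, 2.88], [-2.74, 2.74]. Speed limits (rad/s): [2.57, 2.57, 3.14, 3.14, 3.14, 3.14].

### API

Orientations are given as a unit quaternion [x, y, z, w].
In Python, from cell import get_obs, camera, hand_in, boxes_of, cut_out gives the robot as it stands.
- The arm moves only by the tool step_arm, never from a script. Its argument "increments" is a list of rows, each a list of 3 entries, a list of its own where there are three numbers: the closure, from -1 (fully open) to 1 (shut), then the shift along the tool's x, y, z in units of 40 mm (1.0 is 40 mm), then the turn about the tool's z in units of 6 degrees (1.0 is 6 degrees). A call has 1 to 5 rows; each row is the pose to reach, as a shift and turn from the pose commanded when the call began, along the tool's axes at that moment; what a row does not reach only later rows make up. A row lasts 1/12 s, in which the tool goes at most 41.7 mm and 7.16 degrees, less where a joint would pass 70% of its speed; a pose out of reach is approached as far as the arm can. A call with a gripper value outside its range is refused whole. The fingers move at their own pace and stop on an object; the grip force is fixed at half the most. Time passes only in rows, so rows that repeat a pose let the fingers close. It gives the time, the measured TCP pose, the force, the opening and the grip force at its end, in the units of the state.
- get_obs(): the state, without advancing time (a new reading comes with each control period).
- camera(name): name is "scene" or "top"; returns a dict with "img" (400x640x3 uint8, blue, green, red), "K" (3x3 intrinsics, pixels), "extrinsics" (4x4, takes a point from world to camera coordinates). Camera axes: x right, y up, looking along -z (the intrinsics and any distortion apply to the point x, -y, -z); pixel columns grow to the right and rows downward; lengths in mm; the calibration is good to about 2 mm. A picture is of the moment at which its call begins. There is no depth.
- hand_in(): hands the job in; it is judged then, once.
Trained networks look in a picture, given as the dict that the camera call returned (one of the last four; its "shot" number tells which), for a name from the list of things; names that differ only in an ending like _2 or _b are one class to them, and where a whole thing is asked for, a point or a joint stands for the part that bears it (a point fixed in the world has none). Each returns a list of dicts, best first, with "p" (0 to 1); they miss things now and then, are a little off and sometimes report something else, mostly with a low value. They report only what shows in the picture. A call takes as long as a camera call.
- boxes_of(picture, target): "pixel" ([column, row] in pixels, amid what is visible of it).
- cut_out(picture, target): "pixels" (400x640 bool, what is visible of it) and "pixel" ([column, row] in pixels, amid what is visible of it).
The state is a dict: "clock": time; "qpos": joint angles; "qvel": joint speeds; "effort": joint torques, N m; "tcp_pos": TCP position; "eef_rot": TCP orientation; "wrist_force": force on the tool from outside, world axes, zero at the start; "moment": the same for the moment, N m; "finger_gap": finger opening in mm; "finger_force": force on a finger pad.
Only numpy, scipy, OpenCV 4.12 (cv2) and the standard library are available. Lean on these libraries where they do the work, as an engineer would, in place of code of your own. Each camera call takes 0.05 s, during which the arm holds its last target. There are 200 camera calls.

### The job

Clear the loose brass settings off the sprung steel plate, the round ones into the footed metal bowl and the square ones into the white dish. Then take the sanding block by its ridge and sand along the middle of the plate, flat, in a stroke from the end with the two brass knobs to the other end and back again, pressing lightly and steadily so that the plate stays sunk about 6 mm and never bottoms out. Put the block back upright in the middle of its cork mat, and leave the bowl, the dish and the other bench things where they are.

Things in the scene. Friction and masses are not known exactly. Their poses are not given: they have to be found in the camera images.
- bed: fixed finishing bed: dark steel base 164 (x) x 360 (y) x 14 mm high carrying the sprung plate. Origin on the table under the plate's centre; y runs along the plate, z up. At its -y end two brass clamp knobs (28 mm across, tops 54 mm above the table) stand at x +-45, y -172 mm, clear of the plate
- plate_top (a point): centre of the upper face of the sprung steel plate, 144 (bed x) x 300 (bed y) x 12 mm, 42 mm above the table when not pressed. It sinks straight down without tilting
- plate (a joint): how far the plate is pressed down, in m: 0 up, 0.015 bottomed out. It starts to sink at about 1 N, then takes 1.2 N for each mm (6 mm is about 8 N)
- block: loose wooden sanding block, 0.25 kg. Sole 90 (own x) x 60 (own y) mm, grey abrasive under it, foot 20 mm high; on top a grip ridge along own x, 70 long, 22 thick, from 20 to 62 mm above the sole. Origin at the sole's centre, z up. For the stroke the ridge lies across the plate (block x along bed x, either way round) and the centre can go 105 mm either side of the plate's centre
- mat: fixed cork mat 120 x 100 x 4 mm on which the block starts and must end; origin under its centre
- bowl: loose footed metal bowl 0.5 kg, mouth 132 mm across outside, rim 68 mm above the table, inner floor at 22 mm, wall 3 mm; origin under its centre
- dish: loose white ceramic dish 0.35 kg, mouth 120 mm across outside, rim 34 mm above the table, wall 4 mm; origin under its centre
- round0: round brass setting, a shallow cup 24 mm across and 14 high, 30 g, origin at the centre of its underside, z up; lies on the plate at the start; may be absent
- square0: square brass setting, an open box 24 x 24 mm and 14 high, 30 g, origin at the centre of its underside, z up; lies on the plate at the start; may be absent
- round1: round brass setting, a shallow cup 24 mm across and 14 high, 30 g, origin at the centre of its underside, z up; lies on the plate at the start; may be absent
- square1: square brass setting, an open box 24 x 24 mm and 14 high, 30 g, origin at the centre of its underside, z up; lies on the plate at the start; may be absent
- round2: round brass setting, a shallow cup 24 mm across and 14 high, 30 g, origin at the centre of its underside, z up; lies on the plate at the start; may be absent
- square2: square brass setting, an open box 24 x 24 mm and 14 high, 30 g, origin at the centre of its underside, z up; lies on the plate at the start; may be absent
- pliers: bystander: red-handled pliers, 130 mm long, lying flat (mm); leave it alone
- mandrel: bystander: tapered steel ring mandrel with wooden handle, 220 mm long, lying flat (mm); leave it alone
- brick: bystander: off-white soldering brick, 130 x 130 x 25 (mm); leave it alone
- anvil: bystander: small steel bench block, 60 x 60 x 20 (mm); leave it alone
- mug: bystander: grey lidless mug, 80 across, 120 high (mm); leave it alone

How it is judged (in metres and radians):
On the way, in this order (a step that is already met when the one before it is completed fails the run):
1. every round setting in the bowl and every square one in the dish, released (horizontal distance between each of round0, round1, round2 and bowl below 0.048 m and z of round0 in the frame of bowl between 0 and 0.055 m and horizontal distance between each of square0, square1, square2 and dish below 0.045 m and z of square0 in the frame of dish between 0 and 0.03 m and z of round1 in the frame of bowl between 0 and 0.055 m and z of square1 in the frame of dish between 0 and 0.03 m and z of round2 in the frame of bowl between 0 and 0.055 m and z of square2 in the frame of dish between 0 and 0.03 m and contact force between the fingers and round0 below 0.1 N and contact force between the fingers and square0 below 0.1 N and contact force between the fingers and round1 below 0.1 N and contact force between the fingers and square1 below 0.1 N and contact force between the fingers and round2 below 0.1 N and contact force between the fingers and square2 below 0.1 N), for 0.2 s.
2. block flat on the plate, plate sunk 3 to 10 mm: on the end with the knobs (value of joint plate between 0.003 and 0.01 m and contact force between block and plate above 1.5 N and angle between block's own z axis and vertical below 0.12 rad and x of block in the frame of bed between -0.03 and 0.03 m and y of block in the frame of bed between -0.15 and -0.08 m), for 0.3 s.
3. block flat on the plate, plate sunk 3 to 10 mm: first half, outward (value of joint plate between 0.003 and 0.01 m and contact force between block and plate above 1.5 N and angle between block's own z axis and vertical below 0.12 rad and x of block in the frame of bed between -0.03 and 0.03 m and y of block in the frame of bed between -0.06 and -0.02 m), for 0.3 s.
4. block flat on the plate, plate sunk 3 to 10 mm: second half, outward (value of joint plate between 0.003 and 0.01 m and contact force between block and plate above 1.5 N and angle between block's own z axis and vertical below 0.12 rad and x of block in the frame of bed between -0.03 and 0.03 m and y of block in the frame of bed between 0.02 and 0.06 m), for 0.3 s.
5. block flat on the plate, plate sunk 3 to 10 mm: on the far end (value of joint plate between 0.003 and 0.01 m and contact force between block and plate above 1.5 N and angle between block's own z axis and vertical below 0.12 rad and x of block in the frame of bed between -0.03 and 0.03 m and y of block in the frame of bed between 0.08 and 0.15 m), for 0.3 s.
6. block flat on the plate, plate sunk 3 to 10 mm: second half, returning (all of step 4), for 0.3 s.
7. block flat on the plate, plate sunk 3 to 10 mm: first half, returning (all of step 3), for 0.3 s.
8. block flat on the plate, plate sunk 3 to 10 mm: back on the end with the knobs (all of step 2), for 0.3 s.
At the end, for the whole second after the job is handed in: Every round setting lies in the metal bowl and every square one in the white dish, both upright; the block stands upright on the cork mat, its centre within 30 mm of the mat's, released and at rest (horizontal distance between each of round0, round1, round2 and bowl below 0.048 m and z of round0 in the frame of bowl between 0 and 0.055 m and horizontal distance between each of square0, square1, square2 and dish below 0.045 m and z of square0 in the frame of dish between 0 and 0.03 m and z of round1 in the frame of bowl between 0 and 0.055 m and z of square1 in the frame of dish between 0 and 0.03 m and z of round2 in the frame of bowl between 0 and 0.055 m and z of square2 in the frame of dish between 0 and 0.03 m and horizontal distance between block and mat below 0.03 m and height (world z) of block below 0.009 m and angle between block's own z axis and vertical below 0.1 rad and linear speed of block below 0.02 m/s and linear speed of each of round0, square0, round1, square1, round2, square2 below 0.05 m/s and angle between each of bowl, dish's own z axis and vertical below 0.2 rad); the robot touches nothing.
It fails at once if the plate is pressed down 14 mm or more (bottomed out) (value of joint plate above 0.014 m).
It fails at once if the bowl or dish is moved more than 50 mm or tipped over (distance of any of bowl, dish from where it was at the start of the episode above 0.05 m or angle between any of bowl, dish's own z axis and vertical above 0.7 rad).
It fails at once if a bystander is moved more than 50 mm (distance of any of pliers, mandrel, brick, anvil, mug from where it was at the start of the episode above 0.05 m).
Of round0, square0, round1, square1, round2, square2 only 4 to 6 are there at a start; the rules pass over those that are not, and their reading is None.
At some moment in a run one of round0, square0, round1, square1, round2, square2, block may be knocked a few centimetres aside while the robot is not near it.
Once in a run the grip may slacken for a moment while it holds something.
It also fails if it takes over 200 s, if anything falls off the work surface, if the arm or the gripper's body presses on something with over 40 N, if the wrist force passes 120 N, or if a joint passes its speed limit or range.

## Working session

There is one attempt and no reset: what is moved stays moved. The work goes in short steps, Python scripts to look and compute and a tool call to move; the robot and the scene stay as the last step left them, time stands still between calls to the robot, and variables do not carry over. Pictures are saved under pics/ and viewed, at most 14 in all, crops included, and the job is handed in when it is done.

Besides the shell and the picture viewer there is one more tool, called after ">>>" as a command line: name --argument value ..., lists and objects as JSON in quotes. step_arm: Moves the arm, as the interface text tells. Its arguments: {"type":"object","properties":{"increments":{"type":"array"}},"required":["increments"]}

```bash
mkdir -p pics; ls
cat > h.py <<'E'
import numpy as np, cv2
from cell import *
def ray(c,px):
    E=np.array(c["extrinsics"]);K=np.array(c["K"])
    d=np.array([(px[0]-K[0,2])/K[0,0],-(px[1]-K[1,2])/K[1,1],-1.])
    R=E[:3,:3];return -R.T@E[:3,3],R.T@d
def at(c,px,z):
    o,d=ray(c,px);return (o+d*(z-o[2])/d[2])[:3]
def proj(c,p):
    E=np.array(c["extrinsics"]);K=np.array(c["K"]);q=E[:3,:3]@np.array(p,float)+E[:3,3]
    return np.array([K[0,0]*q[0]/-q[2]+K[0,2],K[1,1]*-q[1]/-q[2]+K[1,2]])
E
python3 - <<'E'
from h import *
o=get_obs();print(o)
for n in("top","scene"):
    c=camera(n);cv2.imwrite(f"pics/{n}0.png",c["img"]);print(n,c["K"],c["extrinsics"],[k for k in c])
    for t in["bed","plate","block","mat","bowl","dish","round0","square0","pliers","mandrel","brick","anvil","mug"]:
        try:
            for r in boxes_of(c,t)[:6]:
                print(t,round(r["p"],2),np.round(r["pixel"]),np.round(at(c,r["pixel"],{"round0":50,"square0":50,"plate":42}.get(t,0))))
        except Exception as e: print(t,e)
E
```

```text
pics
{'clock': 0.0, 'qpos': array([-1.28010415e+00,  2.45838456e-01,  1.55900465e+00,  1.42975384e-05,
        1.33867434e+00, -1.74086195e-01]), 'qvel': array([ 3.88003464e-04, -6.29471438e-04, -1.44895486e-04,  1.52891979e-05,
       -1.18147373e-03, -4.42309785e-04]), 'effort': array([ 1.41539786e-03, -4.29507852e+01, -3.26123679e+01, -5.74418755e-05,
        5.47632910e-03,  5.82607626e-06]), 'tcp_pos': array([ 291.20332829, -580.50805308,  230.16974591]), 'eef_rot': array([ 9.73118866e-01,  2.30301426e-01, -4.91352283e-05, -9.61167516e-04]), 'wrist_force': array([ 0.18274384, -1.0946675 , -0.9723903 ]), 'moment': array([ 0.00068427, -0.01356566,  0.00860519]), 'finger_force': 0.0, 'finger_gap': 85.61854288875512}
top [[470.99296895   0.         323.50527831]
 [  0.         470.99296895 192.43797347]
 [  0.           0.           1.        ]] [[ 1.33737366e-02 -9.99909481e-01 -1.47418641e-03  8.12026642e+01]
 [ 9.85848798e-01  1.29392626e-02  1.67136838e-01 -5.11902582e+02]
 [-1.67102634e-01 -3.68856895e-03  9.85932606e-01 -1.45921878e+03]
 [ 0.00000000e+00  0.00000000e+00  0.000
[... 1385 characters left out ...]
]
plate 0.65 [297. 175.] [475. -15.  42.]
plate 0.61 [282. 155.] [448. -92.  42.]
plate 0.27 [268. 109.] [ 342. -238.   42.]
block 0.62 [199. 138.] [ 528. -351.    0.]
mat 0.82 [192. 152.] [ 575. -326.    0.]
bowl 0.84 [394. 251.] [484. 307.   0.]
bowl 0.55 [299. 175.] [449. -32.   0.]
dish 0.58 [256. 239.] [672.  16.   0.]
round0 0.56 [311. 188.] [489.  47.  50.]
square0 0.65 [332. 187.] [454.  86.  50.]
square0 0.51 [262. 157.] [ 492. -123.   50.]
pliers 0.76 [356. 319.] [683. 337.   0.]
pliers 0.25 [397. 254.] [485. 316.   0.]
mandrel 0.93 [292. 303.] [745. 199.   0.]
brick 0.62 [156. 172.] [ 690. -353.    0.]
anvil 0.8 [267. 108.] [ 311. -277.    0.]
mug 0.58 [492. 246.] [318. 488.   0.]
```

Run:
```python
import cv2
a=cv2.imread("pics/top0.png")[95:275,190:490];cv2.imwrite("pics/top0c.png",cv2.resize(a,(800,480),interpolation=cv2.INTER_CUBIC))
a=cv2.imread("pics/scene0.png")[90:290,140:440];cv2.imwrite("pics/scene0c.png",cv2.resize(a,(800,533),interpolation=cv2.INTER_CUBIC))
```

```text
(no output)
```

View pics/top0c.png

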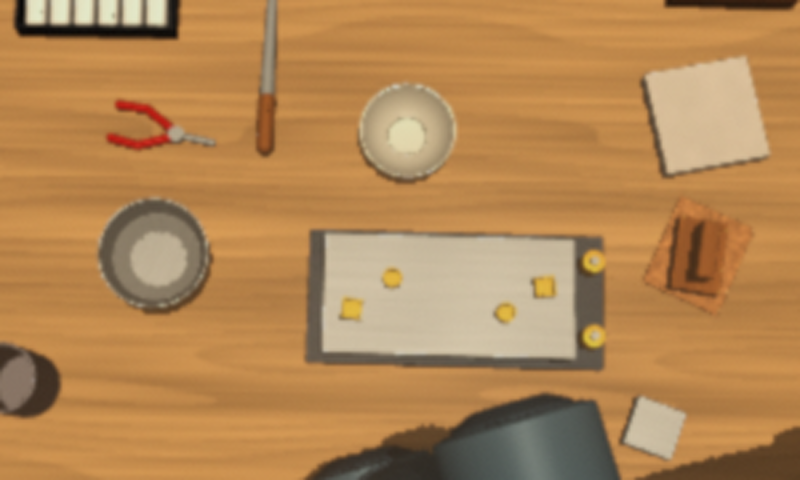

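View pics/scene0c.png

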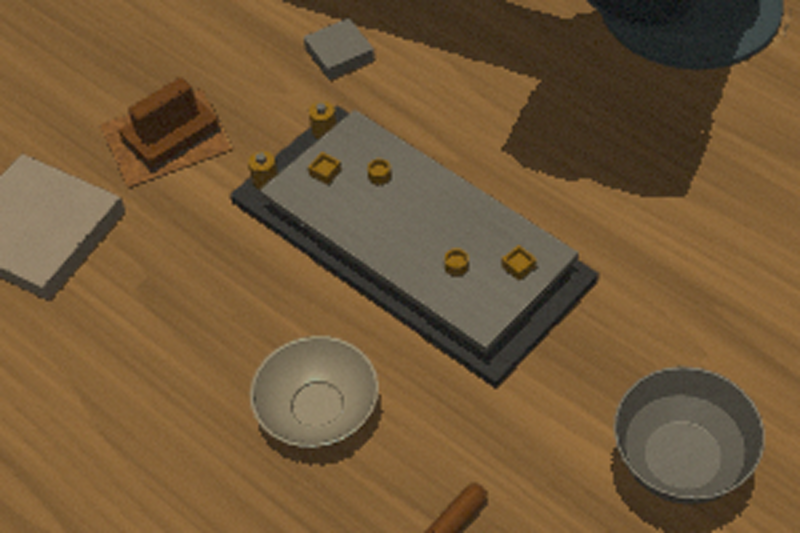

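Four settings: squares at about px (394,203) and (322,211), rounds at (337,199) and (379,212). The bowl is at (247,190), the dish at (343,144), and the knobs are on the right (world -y) end.

```bash
cat >> h.py <<'E'
def poly(c,pts,z): return np.array([at(c,p,z)[:2] for p in pts])
def yellow(c):
    hsv=cv2.cvtColor(c["img"],cv2.COLOR_BGR2HSV)
    m=cv2.inRange(hsv,(18,150,110),(32,255,255))
    n,l,s,ce=cv2.connectedComponentsWithStats(m)
    return [(s[i,4],ce[i],l==i) for i in range(1,n) if s[i,4]>15]
def rect(c,mask,z):
    cn=max(cv2.findContours(mask.astype(np.uint8),cv2.RETR_EXTERNAL,cv2.CHAIN_APPROX_NONE)[0],key=len)[:,0]
    return cv2.minAreaRect(poly(c,cn,z).astype(np.float32))
E
python3 - <<'E'
from h import *
cs={n:camera(n) for n in("top","scene")}
for n,c in cs.items():
    print(n)
    for a,ce,m in yellow(c):
        print(" yel",a,np.round(ce,1),np.round(at(c,ce,50)[:2],1),"rect",[np.round(x,1) for x in rect(c,m,54)])
    for t,z in(("bowl",68),("dish",34),("plate",42),("mat",4),("block",66)):
        for r in cut_out(c,t)[:2]:
            if r["p"]<.5: continue
            m=r["pixels"];cn=max(cv2.findContours(m.astype(np.uint8),cv2.RETR_EXTERNAL,cv2.CHAIN_APPROX_NONE)[0],key=len)[:,0]
            P=poly(c,cn,z).astype(np.float32)
            print(t,round(r["p"],2),m.sum(),"circ",np.round(np.r_[cv2.minEnclosingCircle(P)[0],cv2.minEnclosingCircle(P)[1]],1),"rect",[np.round(x,1) for x in cv2.minAreaRect(P)])
a=cs["top"]["img"][165:220,420:485];b=cs["scene"]["img"][110:170,165:240]
b=cv2.resize(b,(480,384),interpolation=cv2.INTER_CUBIC)
a=cv2.resize(a,(454,384),interpolation=cv2.INTER_CUBIC)
cv2.imwrite("pics/blk.png",cv2.resize(np.hstack([a,b]),(794,326)))
E
```

```text
top
 yel 51 [412.  192.8] [ 512.1 -192.9] rect [array([ 510.9, -192.1]), array([25.3, 25.9]), np.float64(89.0)]
 yel 29 [336.6 198.7] [490.   46.2] rect [array([490.1,  46.6]), array([16. , 15.8]), np.float64(0.6)]
 yel 48 [393.9 202.1] [ 481.5 -135. ] rect [array([ 481.3, -133.4]), array([19.1, 22.2]), np.float64(0.8)]
 yel 42 [321.2 210.3] [452.5  94.3] rect [array([452.8,  95.1]), array([19. , 18.9]), np.float64(0.8)]
 yel 32 [379.  211.7] [450.3 -87.8] rect [array([450.5, -87.3]), array([15.8, 19. ]), np.float64(0.8)]
 yel 54 [412.  220.9] [ 422.6 -191.3] rect [array([ 421.9, -190.5]), array([25.1, 25.5]), np.float64(89.0)]
bowl 0.62 1355 circ [513.9 328.6  66.2] rect [array([514.8, 329.7]), array([127.6, 129.1]), np.float64(0.8)]
dish 0.84 1003 circ [676.5  28.6  60.1] rect [array([675.7,  28. ]), array([118.1, 114.5]), np.float64(0.7)]
plate 0.75 4112 circ [471.  -22.5 165. ] rect [array([471.3, -21.8]), array([299.8, 148.9]), np.float64(88.9)]
mat 0.68 405 circ [ 520.5 -353.5   60.2] rect [array([ 516.3, -360.4]), array([ 39.7, 119.8]), np.float64(59.4)]
block 0.73 549 circ [ 
[... 588 characters left out ...]
 array([16. , 18.2]), np.float64(38.6)]
 yel 38 [333.8 187.8] [452.6  91.9] rect [array([454.1,  91.4]), array([22. , 16.5]), np.float64(88.9)]
bowl 0.94 2196 circ [515.  331.5  68.3] rect [array([514.8, 329.8]), array([129.2, 126.6]), np.float64(38.7)]
dish 0.72 1545 circ [676.3  28.4  59.9] rect [array([675.6,  29.7]), array([118. , 113.7]), np.float64(44.4)]
plate 0.66 4839 circ [476.8 -20.6 167.3] rect [array([474.4, -20.6]), array([307.6, 152.7]), np.float64(89.2)]
mat 0.92 434 circ [ 536.7 -330.4   73.3] rect [array([ 534.3, -330.9]), array([104.5, 120.1]), np.float64(64.3)]
block 0.77 835 circ [ 547.4 -292.1   65. ] rect [array([ 548.2, -294.8]), array([97.1, 99.1]), np.float64(79.7)]
```

View pics/blk.png

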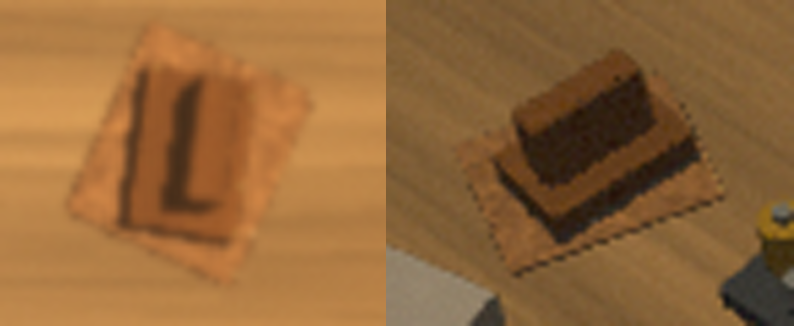

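>>> step_arm --increments '[[0,[9.25,-7.84,2],-10.6],[0,[9.25,-7.84,2],-10.6],[0,[9.25,-7.84,2],-10.6],[0,[9.25,-7.84,2],-10.6],[0,[9.25,-7.84,2],-10.6]]'

```text
clock: 2.42
tcp_pos: [372.3, -390.2, 197.2]
eef_rot: [0.854, 0.521, 0.0, 0.0]
wrist_force: [1.9, -1.0, -0.2]
finger_gap: 42.6
finger_force: 0.0
```

```bash
cat >> h.py <<'E'
SAG=np.array([0,0,1.1])
def go(x,y,z,phi=None):
    "units of shift and turn from the present pose to a world target; phi = yaw of tool x, deg"
    o=get_obs();q=o["eef_rot"];p=2*np.arctan2(q[1],q[0]);pd=np.degrees(p)
    d=np.array([x,y,z])-o["tcp_pos"]-SAG
    t=[d[0]*np.cos(p)+d[1]*np.sin(p),d[0]*np.sin(p)-d[1]*np.cos(p),-d[2]]
    turn=0 if phi is None else -((phi-pd+180)%360-180)/6
    print("t",round(o["clock"],2),"tcp",np.round(o["tcp_pos"],1),"phi",round(pd,1),"gap",round(o["finger_gap"],1),"F",np.round(o["wrist_force"],1),"->",np.round(np.array(t)/40,2),round(turn,2))
E
python3 -c "
from h import *
go(480,-136,130,90)"
```

```text
t 2.42 tcp [ 372.3 -390.2  197.2] phi 62.8 gap 42.6 F [ 1.9 -1.  -0.2] -> [ 6.88 -0.52  1.71] -4.54
```

>>> step_arm --increments '[[0,[3.44,-0.26,0.85],-4.54],[0,[3.44,-0.26,0.85],-4.54],[0,[3.44,-0.26,0.85],-4.54],[0,[3.44,-0.26,0.85],-4.54],[0,[3.44,-0.26,0.85],-4.54]]'

```text
clock: 2.83
tcp_pos: [426.7, -261.4, 162.0]
eef_rot: [0.707, 0.708, 0.0, -0.001]
wrist_force: [-0.7, -0.2, 0.7]
finger_gap: 42.6
finger_force: 0.0
```

>>> step_arm --increments '[[0,[3.18,1.35,0.86],0],[0,[3.18,1.35,0.86],0],[0,[3.18,1.35,0.86],0],[0,[3.18,1.35,0.86],0],[0,[3.18,1.35,0.86],0]]'

```text
clock: 3.25
tcp_pos: [481.3, -136.1, 128.1]
eef_rot: [0.708, 0.706, -0.0, -0.001]
wrist_force: [-0.4, 0.3, 0.2]
finger_gap: 42.4
finger_force: 0.0
```

```bash
python3 -c "
from h import *
go(480,-136,43,90)"
```

```text
t 3.25 tcp [ 481.3 -136.1  128.1] phi 89.8 gap 42.4 F [-0.4  0.3  0.2] -> [ 0.   -0.03  2.16] -0.04
```

>>> step_arm --increments '[[0,[0,-0.03,1],0],[0,[0,-0.03,1.9],0],[0,[0,-0.03,2.12],0],[0,[0,-0.03,2.12],0],[0,[0,-0.03,2.12],0]]'

```text
clock: 3.67
tcp_pos: [480.5, -139.7, 45.2]
eef_rot: [0.71, 0.704, 0.0, 0.001]
wrist_force: [0.6, -0.5, 1.2]
finger_gap: 42.5
finger_force: 0.0
```

>>> step_arm --increments '[[1,[0,0,0],0],[1,[0,0,0],0],[1,[0,0,0],0],[1,[0,0,0],0],[1,[0,0,0],0]]'

```text
clock: 4.08
tcp_pos: [481.0, -138.9, 45.5]
eef_rot: [0.709, 0.705, 0.0, 0.002]
wrist_force: [1.4, -1.5, 2.0]
finger_gap: 22.2
finger_force: 57.6
```

>>> step_arm --increments '[[1,[0,0,0],0],[1,[0,0,-0.8],0],[1,[0,0,-1.6],0],[1,[0,0,-1.6],0]]'

```text
clock: 4.42
tcp_pos: [483.1, -139.8, 113.7]
eef_rot: [0.709, 0.705, 0.001, 0.004]
wrist_force: [0.7, -0.7, 1.5]
finger_gap: 22.2
finger_force: 57.8
```

```bash
python3 -c "
from h import *
go(676,16,110,90)"
```

```text
t 4.42 tcp [ 483.1 -139.8  113.7] phi 89.7 gap 22.2 F [ 0.7 -0.7  1.5] -> [3.92 4.8  0.12] -0.05
```

>>> step_arm --increments '[[1,[1.96,2.4,0],0],[1,[1.96,2.4,0],0],[1,[1.96,2.4,0],0],[1,[1.96,2.4,0],0],[1,[1.96,2.4,0],0]]'

```text
clock: 4.83
tcp_pos: [576.6, -58.8, 107.2]
eef_rot: [0.708, 0.706, -0.0, -0.001]
wrist_force: [-0.4, 0.2, 0.5]
finger_gap: 22.1
finger_force: 59.6
```

>>> step_arm --increments '[[1,[1.96,2.4,0],0],[1,[1.96,2.4,0],0],[1,[1.96,2.4,0],0],[1,[1.96,2.4,0],0],[1,[1.96,2.4,0],0]]'

```text
clock: 5.25
tcp_pos: [672.4, 17.9, 107.0]
eef_rot: [0.709, 0.706, -0.001, -0.001]
wrist_force: [0.7, 0.4, -0.3]
finger_gap: 22.4
finger_force: 59.0
```

```bash
python3 -c "
from h import *
go(676,16,30,90)"
```

```text
t 5.25 tcp [672.4  17.9 107. ] phi 89.8 gap 22.4 F [ 0.7  0.4 -0.3] -> [-0.05  0.09  1.95] -0.04
```

>>> step_arm --increments '[[1,[-0.05,0.09,1.0],0],[1,[-0.05,0.09,1.95],0],[1,[-0.05,0.09,1.95],0],[1,[-0.05,0.09,1.95],0]]'

```text
clock: 5.58
tcp_pos: [672.8, 14.6, 27.5]
eef_rot: [0.71, 0.705, -0.002, -0.003]
wrist_force: [0.2, -0.2, 0.3]
finger_gap: 22.3
finger_force: 59.0
```

>>> step_arm --increments '[[0.15,[0,0,0],0],[0.15,[0,0,0],0],[0.15,[0,0,0],0],[0.15,[0,0,-1],0],[0.15,[0,0,-2],0]]'

```text
clock: 6.0
tcp_pos: [674.6, 15.6, 109.7]
eef_rot: [0.709, 0.705, -0.001, -0.002]
wrist_force: [1.1, 0.7, -1.2]
finger_gap: 36.0
finger_force: 0.0
```

>>> step_arm --increments '[[0,[0.95,-2.8,0],0],[0,[0.95,-2.8,0],0],[0,[0.95,-2.8,0],0],[0,[0.95,-2.8,0],0]]'

```text
clock: 6.33
tcp_pos: [557.8, 56.4, 109.2]
eef_rot: [0.708, 0.706, -0.002, -0.002]
wrist_force: [-0.7, 0.7, 0.2]
finger_gap: 42.7
finger_force: 0.0
```

>>> step_arm --increments '[[0,[0.95,-2.8,0],0],[0,[0.95,-2.8,0],0],[0,[0.95,-2.8,0],0],[0,[0.95,-2.8,0],0],[0,[0.95,-2.8,0],0]]'

```text
clock: 6.75
tcp_pos: [452.3, 93.2, 111.4]
eef_rot: [0.709, 0.706, 0.001, 0.001]
wrist_force: [0.9, -0.2, -0.2]
finger_gap: 42.9
finger_force: 0.0
```

```bash
python3 -c "
from h import *
for n in('top','scene'):
  c=camera(n)
  for a,ce,m in yellow(c): print(n,a,np.round(at(c,ce,50)[:2],1))
  cv2.imwrite(f'pics/{n}1.png',c['img'])
go(452.5,93,44,90)"
```

```text
top 44 [667.9  20.2]
top 51 [ 512.1 -192.9]
top 33 [450.3 -87.5]
top 53 [ 422.7 -191.5]
scene 40 [ 426.8 -192.5]
scene 46 [ 515.9 -192.9]
scene 23 [450.1 -91.5]
scene 24 [489.6  41.9]
scene 55 [689.2  35.5]
t 6.85 tcp [454.7  92.5 112.1] phi 89.7 gap 42.9 F [0.3 0.2 0.4] -> [ 0.01 -0.06  1.73] -0.05
```

>>> step_arm --increments '[[0,[0,-0.03,0.9],0],[0,[0,-0.03,1.7],0],[0,[0,-0.03,1.7],0],[0,[0,-0.03,1.7],0]]'

```text
clock: 7.18
tcp_pos: [452.0, 92.3, 41.9]
eef_rot: [0.709, 0.705, -0.001, -0.001]
wrist_force: [-0.1, -0.3, -0.0]
finger_gap: 42.7
finger_force: 0.0
```

>>> step_arm --increments '[[1,[0,0,0],0],[1,[0,0,0],0],[1,[0,0,0],0],[1,[0,0,0],0],[1,[0,0,0],0]]'

```text
clock: 7.6
tcp_pos: [452.8, 92.7, 43.4]
eef_rot: [0.709, 0.705, 0.001, 0.001]
wrist_force: [0.6, -0.8, 1.8]
finger_gap: 21.9
finger_force: 59.8
```

>>> step_arm --increments '[[1,[0,0,0],0],[1,[0,0,-0.8],0],[1,[0,0,-1.6],0],[1,[0,0,-1.7],0]]'

```text
clock: 7.93
tcp_pos: [454.6, 92.7, 115.1]
eef_rot: [0.709, 0.705, 0.003, 0.003]
wrist_force: [2.2, 0.6, -0.5]
finger_gap: 22.1
finger_force: 59.6
```

>>> step_arm --increments '[[1,[-0.65,2.8,0],0],[1,[-0.65,2.8,0],0],[1,[-0.65,2.8,0],0],[1,[-0.65,2.8,0],0]]'

```text
clock: 8.27
tcp_pos: [568.0, 64.4, 110.4]
eef_rot: [0.71, 0.705, 0.001, 0.001]
wrist_force: [0.2, 0.2, -0.4]
finger_gap: 22.0
finger_force: 59.6
```

>>> step_arm --increments '[[1,[-0.65,2.8,0],0],[1,[-0.65,2.8,0],0],[1,[-0.65,2.8,0],0],[1,[-0.65,2.8,0],0],[1,[-0.65,2.8,0],0]]'

```text
clock: 8.68
tcp_pos: [675.3, 39.2, 108.9]
eef_rot: [0.709, 0.705, -0.001, -0.001]
wrist_force: [0.5, 0.2, 0.7]
finger_gap: 22.3
finger_force: 59.6
```

```bash
python3 -c "
from h import *
go(676,43,32,90)"
```

```text
t 8.68 tcp [675.3  39.2 108.9] phi 89.6 gap 22.3 F [0.5 0.2 0.7] -> [0.1  0.02 1.95] -0.06
```

>>> step_arm --increments '[[1,[0.1,0.02,1.0],0],[1,[0.1,0.02,1.9],0],[1,[0.1,0.02,1.9],0],[1,[0.1,0.02,1.9],0]]'

```text
clock: 9.02
tcp_pos: [672.6, 44.3, 31.6]
eef_rot: [0.709, 0.705, -0.002, -0.003]
wrist_force: [-0.1, -0.7, 0.5]
finger_gap: 21.9
finger_force: 59.6
```

>>> step_arm --increments '[[0.15,[0,0,0],0],[0.15,[0,0,0],0],[0.15,[0,0,0],0],[0.15,[0,0,-1],0],[0.15,[0,0,-1.9],0]]'

```text
clock: 9.43
tcp_pos: [674.9, 43.5, 110.5]
eef_rot: [0.709, 0.705, -0.001, -0.001]
wrist_force: [0.9, 0.1, 0.9]
finger_gap: 36.5
finger_force: 0.0
```

>>> step_arm --increments '[[0,[0.02,-2.33,0],0],[0,[0.02,-2.33,0],0],[0,[0.02,-2.33,0],0],[0,[0.02,-2.33,0],0]]'

```text
clock: 9.77
tcp_pos: [580.2, 45.2, 111.0]
eef_rot: [0.709, 0.705, -0.0, -0.0]
wrist_force: [-0.4, -0.5, 0.1]
finger_gap: 43.0
finger_force: 0.0
```

>>> step_arm --increments '[[0,[0.02,-2.33,0],0],[0,[0.02,-2.33,0],0],[0,[0.02,-2.33,0],0],[0,[0.02,-2.33,0],0]]'

```text
clock: 10.1
tcp_pos: [488.5, 46.3, 110.8]
eef_rot: [0.709, 0.705, 0.0, 0.0]
wrist_force: [-0.7, -0.4, 1.1]
finger_gap: 42.7
finger_force: 0.0
```

```bash
python3 -c "
from h import *
for n in('top','scene'):
  c=camera(n)
  for a,ce,m in yellow(c): print(n,a,np.round(at(c,ce,50)[:2],1))
  cv2.imwrite(f'pics/{n}2.png',c['img'])
go(489.5,44.5,44,90)"
```

```text
top 85 [669.3  31. ]
top 51 [ 512.1 -192.9]
top 34 [450.5 -87.8]
top 53 [ 422.7 -191.5]
scene 40 [ 426.6 -192.6]
scene 46 [ 515.9 -192.9]
scene 25 [450.4 -91.8]
scene 98 [690.7  45.3]
t 10.2 tcp [492.1  45.7 112.2] phi 89.7 gap 42.7 F [ 0.3 -0.  -0.1] -> [-0.03 -0.07  1.73] -0.06
```

>>> step_arm --increments '[[0,[-0.03,-0.03,0.9],0],[0,[-0.03,-0.03,1.68],0],[0,[-0.03,-0.03,1.68],0],[0,[-0.03,-0.03,1.68],0]]'

```text
clock: 10.53
tcp_pos: [489.5, 44.7, 42.9]
eef_rot: [0.709, 0.705, -0.0, -0.001]
wrist_force: [0.3, -0.0, 0.2]
finger_gap: 43.0
finger_force: 0.0
```

>>> step_arm --increments '[[1,[0,0,0],0],[1,[0,0,0],0],[1,[0,0,0],0],[1,[0,0,0],0],[1,[0,0,0],0]]'

```text
clock: 10.95
tcp_pos: [490.0, 44.7, 44.4]
eef_rot: [0.709, 0.705, 0.001, 0.001]
wrist_force: [1.1, 0.1, 1.2]
finger_gap: 21.0
finger_force: 58.7
```

>>> step_arm --increments '[[1,[0,0,0],0],[1,[0,0,-0.8],0],[1,[0,0,-1.6],0],[1,[0,0,-1.7],0]]'

```text
clock: 11.28
tcp_pos: [491.4, 44.6, 115.9]
eef_rot: [0.709, 0.705, 0.002, 0.003]
wrist_force: [-0.5, -0.2, 0.5]
finger_gap: 21.3
finger_force: 58.9
```

>>> step_arm --increments '[[1,[3.75,0.3,0],0],[1,[3.75,0.3,0],0],[1,[3.75,0.3,0],0],[1,[3.75,0.3,0],0],[1,[3.75,0.3,0],0]]'

```text
clock: 11.7
tcp_pos: [500.6, 198.6, 110.5]
eef_rot: [0.707, 0.707, 0.0, -0.001]
wrist_force: [-0.1, -0.2, -0.7]
finger_gap: 21.1
finger_force: 58.9
```

>>> step_arm --increments '[[1,[3.75,0.3,0],0],[1,[3.75,0.3,0],0],[1,[3.75,0.3,0],0],[1,[3.75,0.3,0],0],[1,[3.75,0.3,0],0]]'

```text
clock: 12.12
tcp_pos: [513.7, 348.3, 110.5]
eef_rot: [0.708, 0.707, 0.0, -0.0]
wrist_force: [0.5, 0.3, -1.2]
finger_gap: 21.1
finger_force: 58.9
```

```bash
python3 -c "
from h import *
go(514.5,343,50,90)"
```

```text
t 12.12 tcp [513.7 348.3 110.5] phi 89.9 gap 21.1 F [ 0.5  0.3 -1.2] -> [-0.13  0.02  1.54] -0.01
```

>>> step_arm --increments '[[1,[-0.13,0.02,0.9],0],[1,[-0.13,0.02,1.5],0],[1,[-0.13,0.02,1.5],0],[1,[-0.13,0.02,1.5],0]]'

```text
clock: 12.45
tcp_pos: [513.4, 338.1, 49.2]
eef_rot: [0.709, 0.705, -0.002, -0.001]
wrist_force: [0.2, -0.5, 0.0]
finger_gap: 20.9
finger_force: 58.9
```

>>> step_arm --increments '[[0.15,[0,0,0],0],[0.15,[0,0,0],0],[0.15,[0,0,0],0],[0.15,[0,0,-0.9],0],[0.15,[0,0,-1.6],0]]'

```text
clock: 12.87
tcp_pos: [514.6, 339.3, 116.0]
eef_rot: [0.709, 0.705, -0.001, -0.0]
wrist_force: [1.4, 0.1, 1.1]
finger_gap: 36.2
finger_force: 0.0
```

>>> step_arm --increments '[[0,[-3.6,-0.54,0],0],[0,[-3.6,-0.54,0],0],[0,[-3.6,-0.54,0],0],[0,[-3.6,-0.54,0],0],[0,[-3.6,-0.54,0],0]]'

```text
clock: 13.28
tcp_pos: [492.6, 192.6, 116.1]
eef_rot: [0.71, 0.704, 0.0, 0.001]
wrist_force: [-0.0, 0.4, -0.5]
finger_gap: 42.7
finger_force: 0.0
```

>>> step_arm --increments '[[0,[-3.6,-0.54,0],0],[0,[-3.6,-0.54,0],0],[0,[-3.6,-0.54,0],0],[0,[-3.6,-0.54,0],0],[0,[-3.6,-0.54,0],0]]'

```text
clock: 13.7
tcp_pos: [470.7, 49.0, 116.2]
eef_rot: [0.711, 0.704, 0.0, 0.001]
wrist_force: [0.2, -0.1, -0.5]
finger_gap: 42.7
finger_force: 0.0
```

```bash
python3 -c "
from h import *
for n in('top','scene'):
  c=camera(n)
  for a,ce,m in yellow(c): print(n,a,np.round(at(c,ce,50)[:2],1))
  cv2.imwrite(f'pics/{n}3.png',c['img'])
go(450,-89.7,110,90)"
```

```text
top 88 [669.1  31.6]
top 37 [514.2 337.6]
top 52 [ 512.  -192.9]
top 34 [450.5 -87.8]
top 54 [ 423.  -191.6]
scene 41 [ 426.5 -192.9]
scene 46 [ 515.9 -193. ]
scene 25 [450.4 -91.8]
scene 103 [690.6  44.4]
scene 47 [526.8 343.5]
t 13.8 tcp [471.   51.6 116.1] phi 89.6 gap 42.5 F [ 0.1 -0.3 -0.1] -> [-3.54 -0.5   0.18] -0.07
```

>>> step_arm --increments '[[0,[-3.56,-0.5,0],0],[0,[-3.56,-0.5,0],0],[0,[-3.56,-0.5,0],0],[0,[-3.56,-0.5,0],0],[0,[-3.56,-0.5,0],0]]'

```text
clock: 14.22
tcp_pos: [450.3, -92.6, 116.0]
eef_rot: [0.71, 0.704, 0.0, 0.001]
wrist_force: [0.1, 0.4, 0.3]
finger_gap: 42.7
finger_force: 0.0
```

>>> step_arm --increments '[[0,[0,0,0.9],0],[0,[0,0,1.81],0],[0,[0,0,1.81],0],[0,[0,0,1.81],0]]'

```text
clock: 14.55
tcp_pos: [448.7, -88.6, 41.7]
eef_rot: [0.708, 0.706, -0.001, -0.002]
wrist_force: [1.0, -0.2, 1.6]
finger_gap: 43.0
finger_force: 0.0
```

>>> step_arm --increments '[[1,[0,0,0],0],[1,[0,0,0],0],[1,[0,0,0],0],[1,[0,0,0],0],[1,[0,0,0],0]]'

```text
clock: 14.97
tcp_pos: [450.6, -90.8, 44.0]
eef_rot: [0.709, 0.705, 0.001, 0.002]
wrist_force: [2.7, 0.6, 1.8]
finger_gap: 21.2
finger_force: 58.7
```

>>> step_arm --increments '[[1,[0,0,0],0],[1,[0,0,-0.8],0],[1,[0,0,-1.6],0],[1,[0,0,-1.7],0]]'

```text
clock: 15.3
tcp_pos: [452.2, -91.9, 115.5]
eef_rot: [0.709, 0.705, 0.001, 0.004]
wrist_force: [1.0, -0.5, 0.5]
finger_gap: 21.2
finger_force: 58.9
```

>>> step_arm --increments '[[1,[3.41,0.54,0],0],[1,[3.41,0.54,0],0],[1,[3.41,0.54,0],0],[1,[3.41,0.54,0],0],[1,[3.41,0.54,0],0]]'

```text
clock: 15.72
tcp_pos: [471.2, 48.3, 110.0]
eef_rot: [0.708, 0.707, -0.0, -0.001]
wrist_force: [-0.4, 0.2, -0.0]
finger_gap: 21.0
finger_force: 58.9
```

>>> step_arm --increments '[[1,[3.41,0.54,0],0],[1,[3.41,0.54,0],0],[1,[3.41,0.54,0],0],[1,[3.41,0.54,0],0],[1,[3.41,0.54,0],0]]'

```text
clock: 16.13
tcp_pos: [494.1, 183.5, 110.2]
eef_rot: [0.708, 0.706, -0.0, -0.0]
wrist_force: [0.1, 0.6, -0.5]
finger_gap: 21.2
finger_force: 58.9
```

```bash
python3 -c "
from h import *
go(514.5,319,115,90)"
```

```text
t 16.13 tcp [494.1 183.5 110.2] phi 89.9 gap 21.2 F [ 0.1  0.6 -0.5] -> [ 3.39  0.5  -0.09] -0.02
```

>>> step_arm --increments '[[1,[3.32,0.5,0],0],[1,[3.32,0.5,0],0],[1,[3.32,0.5,0],0],[1,[3.32,0.5,0],0],[1,[3.32,0.5,0],0]]'

```text
clock: 16.55
tcp_pos: [515.2, 315.0, 110.2]
eef_rot: [0.708, 0.706, -0.0, 0.0]
wrist_force: [0.6, -0.6, -0.3]
finger_gap: 21.3
finger_force: 58.9
```

>>> step_arm --increments '[[1,[0,0,0.8],0],[1,[0,0,1.45],0],[1,[0,0,1.45],0],[1,[0,0,1.45],0]]'

```text
clock: 16.88
tcp_pos: [513.6, 312.1, 51.0]
eef_rot: [0.71, 0.704, -0.002, -0.001]
wrist_force: [0.4, 0.2, 0.1]
finger_gap: 21.2
finger_force: 58.9
```

>>> step_arm --increments '[[0.15,[0,0,0],0],[0.15,[0,0,0],0],[0.15,[0,0,0],0],[0.15,[0,0,-0.9],0],[0.15,[0,0,-2.0],0]]'

```text
clock: 17.3
tcp_pos: [512.6, 313.7, 128.6]
eef_rot: [0.709, 0.705, -0.003, -0.001]
wrist_force: [1.4, -0.0, 1.0]
finger_gap: 36.4
finger_force: 0.0
```

>>> step_arm --increments '[[0,[-3.6,0,-0.5],0],[0,[-3.6,0,-0.5],0],[0,[-3.6,0,-0.5],0],[0,[-3.6,0,-0.5],0],[0,[-3.6,0,-0.5],0]]'

```text
clock: 17.72
tcp_pos: [515.3, 167.5, 152.6]
eef_rot: [0.711, 0.704, 0.001, 0.002]
wrist_force: [0.0, -0.3, 0.6]
finger_gap: 42.8
finger_force: 0.0
```

Run:
```python
from h import *
cs={n:camera(n) for n in("top","scene")}
go(520,-200,160,90)
for n,c in cs.items():
    cv2.imwrite(f'pics/{n}4.png',c['img'])
    for a,ce,m in yellow(c): print(n,a,np.round(at(c,ce,30)[:2],1))
    for t,z in(("mat",4),("block",66)):
        r=cut_out(c,t)[0];m=r["pixels"]; print(t,r["p"],np.round(at(c,r["pixel"],24)[:2]))
a=cs["top"]["img"][165:220,420:485]
a=cv2.resize(a,(650,550),interpolation=cv2.INTER_CUBIC)
cv2.imwrite("pics/blk4.png",a)
b=cs["top"]["img"][125:225,210:370]
cv2.imwrite("pics/bowls4.png",cv2.resize(b,(800,500),interpolation=cv2.INTER_CUBIC))
```

```text
t 17.82 tcp [514.7 170.3 151.6] phi 89.6 gap 42.4 F [0.5 0.7 0.5] -> [-9.26  0.2  -0.18] -0.07
top 86 [674.8  30.8]
top 73 [517.6 329. ]
top 52 [ 515.4 -196.6]
top 53 [ 424.9 -195.2]
mat 0.66 [ 521. -367.]
block 0.6 [ 519. -328.]
scene 41 [ 414.4 -207.1]
scene 46 [ 505.4 -207.1]
scene 101 [683.5  35.9]
scene 47 [516.8 314.1]
scene 48 [516.6 339.6]
mat 0.61 [ 586. -309.]
block 0.61 [ 540. -329.]
```

View pics/blk4.png

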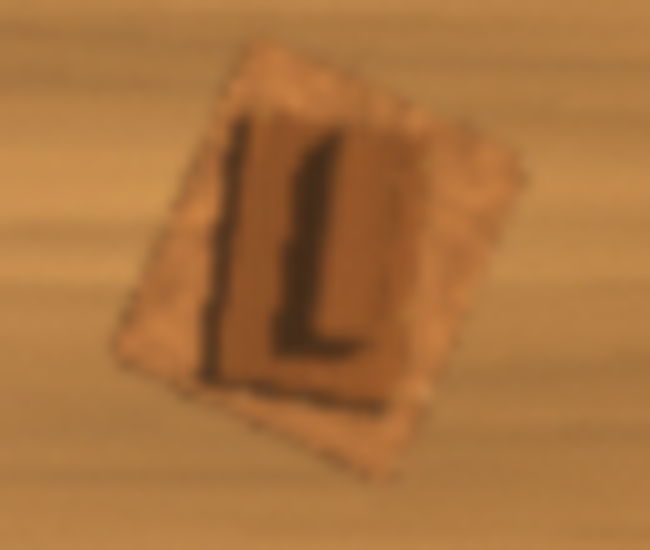

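View pics/bowls4.png

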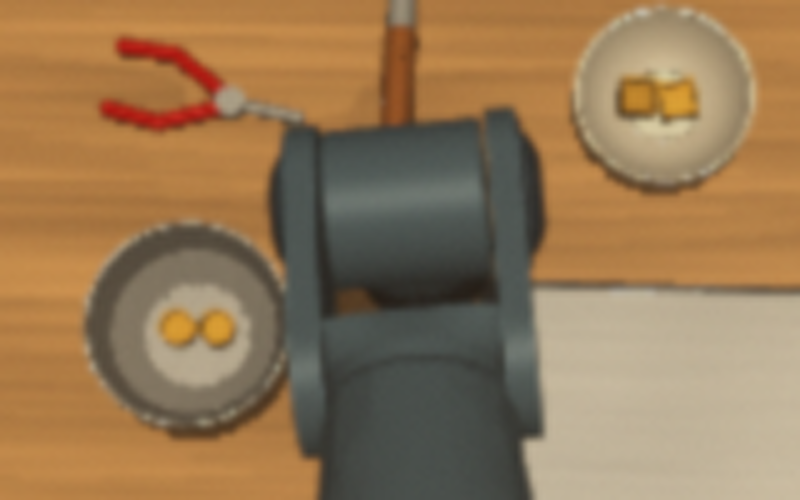

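Bowl holds both rounds (px ~(247,190)), dish both squares (~(341,144)). The block sits off-parallel on its mat, ridge running roughly along world x.

```bash
cat > fit.py <<'E'
from h import *
from scipy.optimize import minimize
from scipy.ndimage import gaussian_filter
def box(x,y,a,l,w,z0,z1):
    c,s=np.cos(a),np.sin(a)
    return np.array([(x+c*u-s*v,y+s*u+c*v,z) for u in(-l/2,l/2) for v in(-w/2,w/2) for z in(z0,z1)])
def sil(c,boxes,S=4):
    m=np.zeros((400*S,640*S),np.uint8)
    for b in boxes:
        p=(np.array([proj(c,q) for q in b])+.5)*S
        cv2.fillConvexPoly(m,cv2.convexHull(p.astype(np.float32)).astype(np.int32),255)
    return cv2.resize(m,(640,400),interpolation=cv2.INTER_AREA)/255.
def fit(c,mask,model,x0):
    g=mask.astype(float)
    f=lambda p:np.abs(sil(c,model(*p))-g).sum()
    best=None
    for da in(-.2,0,.2):
        s=np.array(x0,float)+[0,0,da]
        r=minimize(f,s,method="Nelder-Mead",options=dict(initial_simplex=s+np.array([[0,0,0],[12,0,0],[0,12,0],[0,0,.15]]),xatol=.05,fatol=.2))
        if best is None or r.fun<best.fun:best=r
    return best
block=lambda z:lambda x,y,a:[box(x,y,a,90,60,z,z+20),box(x,y,a,70,22,z+20,z+62)]
mat=lambda x,y,a:[box(x,y,a,120,100,0,4)]
E
python3 - <<'E'
from fit import *
for n in("top","scene"):
    c=camera(n)
    mb=cut_out(c,"block")[0]["pixels"];mm=cut_out(c,"mat")[0]["pixels"]
    r=fit(c,mb,block(4),(518,-318,-.12));print(n,"block",np.round(r.x,3),r.fun,mb.sum())
    r=fit(c,mb|mm,lambda x,y,a:mat(x,y,a)+block(4)(*R) if 0 else mat(x,y,a)+block(4)(*rb),(520,-320,-.45)) if (rb:=r.x) is not None else 0
    print(n,"mat",np.round(r.x,3),r.fun,mm.sum())
c=camera("top")
k=lambda L,z:np.array([at(c,(420+x/10-.5,165+y/10-.5),z)[:2] for x,y in L])
M=k([(255,40),(525,170),(385,480),(115,350)],4);print("mat corners",M.round(),M.mean(0))
F=k([(250,115),(222,382),(392,402),(425,130)],24);print("foot",F.round(),F.mean(0),np.degrees(np.arctan2(*(F[0]-F[1])[::-1])))
print("ridge",k([(342,130),(318,340)],66).round(1))
E
```

```text
Traceback (most recent call last):
IndexError: list index out of range
```

```bash
cat >> fit.py <<'E'
def seg(n,t,tries=5):
    for _ in range(tries):
        c=camera(n);r=cut_out(c,t)
        if r and r[0]["p"]>.5:return c,r[0]["pixels"]
    return c,None
def findblock(z,x0,names=("top","scene")):
    out=[]
    for n in names:
        c,m=seg(n,"block")
        if m is None: print(n,"none");continue
        r=fit(c,m,block(z),x0);out.append(r.x);print(n,"block",np.round(r.x,3),"err",round(r.fun),m.sum())
    return np.mean(out,0) if out else None
E
python3 - <<'E'
from fit import *
b=findblock(4,(518,-318,-.12));print(b)
for n in("top","scene"):
    c,m=seg(n,"mat")
    if m is None:print("no mat");continue
    vis=lambda x,y,a:sil(c,mat(x,y,a))*(1-sil(c,block(4)(*b)))
    f=lambda p:np.abs(vis(*p)-m).sum()
    s=np.array([518,-322,-.45]);r=minimize(f,s,method="Nelder-Mead",options=dict(initial_simplex=s+np.array([[0,0,0],[10,0,0],[0,10,0],[0,0,.15]])))
    print(n,"mat",np.round(r.x,3),r.fun,m.sum())
c=camera("top")
k=lambda L,z:np.array([at(c,(420+x/10-.5,165+y/10-.5),z)[:2] for x,y in L])
M=k([(255,40),(525,170),(385,480),(115,350)],4);print("mat corners",M.round(),M.mean(0))
F=k([(250,115),(222,382),(392,402),(425,130)],24);print("foot",F.round(),F.mean(0),np.degrees(np.arctan2(*(F[0]-F[1])[::-1])))
print("ridge",k([(342,130),(318,340)],66).round(1))
E
```

```text
top block [ 5.27438e+02 -3.25200e+02 -1.27000e-01] err 37 595
scene block [ 313.377 -278.721    1.046] err 270 361
[ 420.40709604 -301.96021469    0.4593653 ]
top mat [ 5.30678e+02 -3.31792e+02 -4.32000e-01] 600.1651980007689 553
scene mat [ 5.32380e+02 -3.30129e+02 -4.46000e-01] 779.3566628219916 339
mat corners [[ 603. -312.]
 [ 560. -399.]
 [ 457. -350.]
 [ 499. -263.]] [ 529.69237908 -330.97173108]
foot [[ 573. -304.]
 [ 486. -293.]
 [ 480. -347.]
 [ 569. -361.]] [ 526.93502052 -326.27810404] -7.521625151140498
ridge [[ 560.1 -322.4]
 [ 492.9 -312.6]]
```

>>> step_arm --increments '[[-0.4,[-4.1,0.1,0],0],[-0.4,[-4.1,0.1,0],0],[-0.4,[-4.1,0.1,0],0],[-0.4,[-4.1,0.1,0],0],[-0.4,[-4.1,0.1,0],0]]'

```text
clock: 19.03
tcp_pos: [517.6, 1.2, 150.8]
eef_rot: [0.711, 0.703, -0.0, 0.001]
wrist_force: [0.9, -0.4, -0.2]
finger_gap: 59.7
finger_force: 0.0
```

>>> step_arm --increments '[[-0.4,[-4.1,0.1,0],0],[-0.4,[-4.1,0.1,0],0],[-0.4,[-4.1,0.1,0],0],[-0.4,[-4.1,0.1,0],0],[-0.4,[-4.1,0.1,0],0]]'

```text
clock: 19.45
tcp_pos: [520.6, -163.2, 151.1]
eef_rot: [0.711, 0.703, -0.0, 0.002]
wrist_force: [-0.1, -0.1, 0.7]
finger_gap: 59.8
finger_force: 0.0
```

>>> step_arm --increments '[[-0.4,[-4.1,0.1,0],0],[-0.4,[-4.1,0.1,0],0],[-0.4,[-4.1,0.1,0],0],[-0.4,[-4.1,0.1,0],0],[-0.4,[-4.1,0.1,0],0]]'

```text
clock: 19.87
tcp_pos: [523.2, -327.5, 150.9]
eef_rot: [0.711, 0.703, -0.001, 0.002]
wrist_force: [0.0, -0.3, 0.2]
finger_gap: 59.4
finger_force: 0.0
```

>>> step_arm --increments '[[-0.4,[0,0,0],5.4],[-0.4,[0,0,0],5.4],[-0.4,[0,0,0],5.4],[-0.4,[0,0,0],5.4],[-0.4,[0,0,0],5.4]]'

```text
clock: 20.28
tcp_pos: [523.4, -320.6, 150.1]
eef_rot: [0.879, 0.477, 0.0, -0.0]
wrist_force: [0.1, -0.5, -0.0]
finger_gap: 60.1
finger_force: 0.0
```

>>> step_arm --increments '[[-0.4,[0,0,0],5.4],[-0.4,[0,0,0],5.4],[-0.4,[0,0,0],5.4],[-0.4,[0,0,0],5.4],[-0.4,[0,0,0],5.4]]'

```text
clock: 20.7
tcp_pos: [523.5, -320.5, 150.1]
eef_rot: [0.977, 0.213, -0.0, -0.0]
wrist_force: [0.8, -0.5, -0.2]
finger_gap: 59.7
finger_force: 0.0
```

>>> step_arm --increments '[[-0.4,[0,0,0],5.4],[-0.4,[0,0,0],5.4],[-0.4,[0,0,0],5.4],[-0.4,[0,0,0],5.4],[-0.4,[0,0,0],5.4]]'

```text
clock: 21.12
tcp_pos: [523.5, -320.5, 150.1]
eef_rot: [0.998, -0.068, -0.0, -0.0]
wrist_force: [-0.7, 0.7, -0.2]
finger_gap: 59.5
finger_force: 0.0
```

Run:
```python
from h import *
c=camera("scene");d=camera("top")
cv2.imwrite("pics/g5.png",np.hstack([cv2.resize(c["img"][90:180,150:250],(440,396),interpolation=2),cv2.resize(d["img"][150:240,400:480],(352,396),interpolation=2)]))
go(527,-327,30,-7.4)
```

```text
t 21.22 tcp [ 523.5 -320.6  150.1] phi -7.5 gap 59.6 F [0.1 0.4 0. ] -> [0.11 0.15 3.03] -0.01
```

View pics/g5.png

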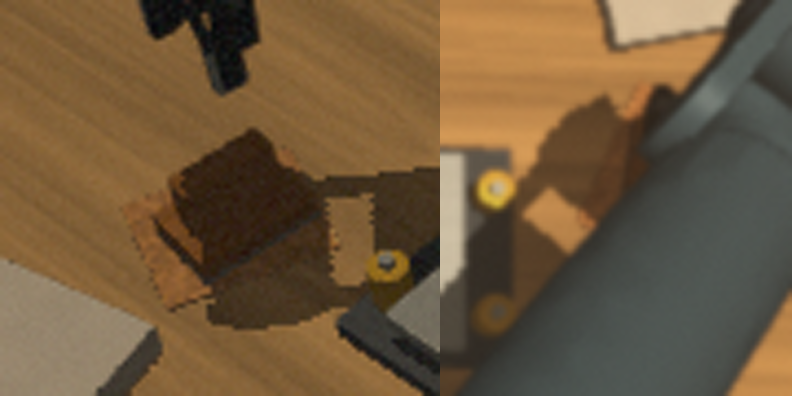

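The open fingers hang over the ridge, which still looks to be where I measured it (scene px ~(205,135)).

>>> step_arm --increments '[[-0.4,[0.1,0.15,1.0],0],[-0.4,[0.1,0.15,1.6],0],[-0.4,[0.1,0.15,2.0],0],[-0.4,[0.1,0.15,2.0],0],[-0.4,[0.1,0.15,2.0],0]]'

```text
clock: 21.63
tcp_pos: [526.1, -327.0, 69.5]
eef_rot: [0.998, -0.065, -0.001, -0.001]
wrist_force: [0.9, -0.3, 0.2]
finger_gap: 60.0
finger_force: 0.0
```

>>> step_arm --increments '[[-0.4,[0,0,0.4],0],[-0.4,[0,0,0.7],0],[-0.4,[0,0,0.95],0],[-0.4,[0,0,0.95],0],[-0.4,[0,0,0.95],0]]'

```text
clock: 22.05
tcp_pos: [526.3, -327.5, 32.1]
eef_rot: [0.998, -0.065, -0.0, -0.0]
wrist_force: [0.1, -0.1, 0.2]
finger_gap: 60.0
finger_force: 0.0
```

>>> step_arm --increments '[[1,[0,0,0],0],[1,[0,0,0],0],[1,[0,0,0],0],[1,[0,0,0],0],[1,[0,0,0],0]]'

```text
clock: 22.47
tcp_pos: [527.1, -328.3, 33.3]
eef_rot: [0.998, -0.066, 0.001, 0.001]
wrist_force: [-0.0, 0.0, 3.7]
finger_gap: 21.6
finger_force: 60.6
```

Run:
```python
from h import *
c=camera("scene");cv2.imwrite("pics/g6.png",cv2.resize(c["img"][90:180,150:250],(600,540),interpolation=2))
go(527,-327,30,-7.4)
```

```text
t 22.52 tcp [ 527.1 -328.3   33.3] phi -7.5 gap 20.9 F [ 0.  -0.   4.8] -> [-0.01 -0.03  0.11] -0.02
```

View pics/g6.png

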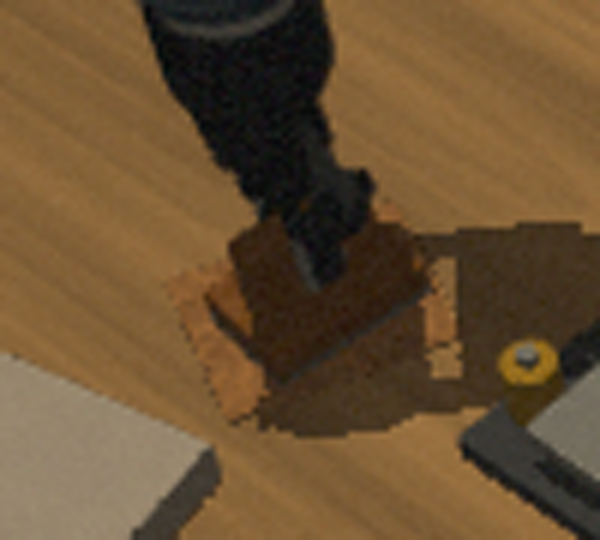

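>>> step_arm --increments '[[1,[0,0,-0.5],0],[1,[0,0,-1.0],0],[1,[0,0,-1.5],0],[1,[0,0,-1.95],0],[1,[0,0,-1.95],0]]'

```text
clock: 22.93
tcp_pos: [528.1, -329.2, 113.9]
eef_rot: [0.998, -0.065, 0.002, 0.002]
wrist_force: [1.3, -1.2, -2.4]
finger_gap: 21.3
finger_force: 59.8
```

>>> step_arm --increments '[[1,[-0.35,-0.8,0],0],[1,[-0.7,-1.6,0],0],[1,[-1.04,-2.42,0],0],[1,[-1.04,-2.42,0],0],[1,[-1.04,-2.42,0],0]]'

```text
clock: 23.35
tcp_pos: [496.4, -224.0, 108.2]
eef_rot: [0.998, -0.064, -0.002, -0.001]
wrist_force: [0.4, -0.5, -2.8]
finger_gap: 21.4
finger_force: 60.1
```

>>> step_arm --increments '[[1,[-0.35,-0.8,0],0],[1,[-0.7,-1.6,0],0],[1,[-1.04,-2.42,0],0],[1,[-1.04,-2.42,0],-1.05],[1,[-1.04,-2.42,0],-1.05]]'

```text
clock: 23.77
tcp_pos: [468.8, -124.1, 109.4]
eef_rot: [1.0, -0.009, -0.001, -0.0]
wrist_force: [-0.0, -0.2, -1.6]
finger_gap: 21.0
finger_force: 60.3
```

>>> step_arm --increments '[[1,[0,0,0],0],[1,[0,0,0],0],[1,[0,0,0],0]]'

```text
clock: 24.02
tcp_pos: [469.8, -126.1, 110.3]
eef_rot: [1.0, -0.012, 0.0, 0.0]
wrist_force: [0.7, 0.6, -2.5]
finger_gap: 21.3
finger_force: 60.3
```

Run:
```python
from h import *
c=camera("scene");cv2.imwrite("pics/g7.png",cv2.resize(c["img"][80:220,200:360],(720,600)[:2],interpolation=2))
go(470,-125.5,80,-1.1)
print(get_obs()["moment"],get_obs()["eef_rot"])
```

```text
t 24.07 tcp [ 469.7 -126.   110.3] phi -1.4 gap 21.0 F [ 0.1  0.3 -2.1] -> [ 0.01 -0.01  0.78] -0.04
[ 0.02014155  0.04032295 -0.00652935] [ 9.99929690e-01 -1.18572173e-02  1.01855504e-04  1.08405466e-04]
```

View pics/g7.png

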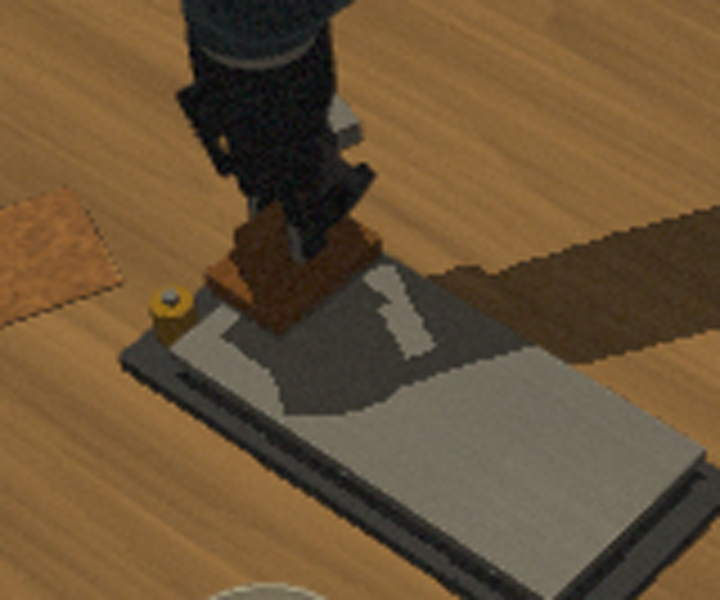

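Block is held level over the knob end (px ~(265,140)), mat clear at left.

>>> step_arm --increments '[[1,[0,-0.05,0.4],0],[1,[0,-0.05,0.7],0],[1,[0,-0.05,0.85],0],[1,[0,-0.05,0.85],0],[1,[0,-0.05,0.85],0]]'

```text
clock: 24.48
tcp_pos: [469.4, -123.3, 76.2]
eef_rot: [1.0, -0.011, -0.0, -0.0]
wrist_force: [0.0, -0.4, -1.6]
finger_gap: 21.3
finger_force: 60.4
```

>>> step_arm --increments '[[1,[0,0,0.05],0],[1,[0,0,0.1],0],[1,[0,0,0.1],0],[1,[0,0,0.1],0],[1,[0,0,0.1],0]]'

```text
clock: 24.9
tcp_pos: [469.5, -123.0, 72.5]
eef_rot: [1.0, -0.011, 0.0, 0.0]
wrist_force: [0.2, -0.0, -0.6]
finger_gap: 21.4
finger_force: 60.4
```

Run:
```python
from h import *
go(470,-123,65.3,-1.1);o=get_obs();print(o["moment"],o["eef_rot"])
```

```text
t 24.9 tcp [ 469.5 -123.    72.5] phi -1.2 gap 21.4 F [ 0.2 -0.  -0.6] -> [ 0.01 -0.    0.21] -0.02
[0.02127215 0.01847875 0.01811883] [ 9.99943446e-01 -1.06314839e-02  2.45923238e-04  1.22496527e-04]
```

>>> step_arm --increments '[[1,[0,0,0.05],0],[1,[0,0,0.1],0],[1,[0,0,0.1],0],[1,[0,0,0.1],0],[1,[0,0,0.1],0]]'

```text
clock: 25.32
tcp_pos: [469.8, -123.2, 68.7]
eef_rot: [1.0, -0.011, 0.0, 0.0]
wrist_force: [0.2, 0.0, 2.2]
finger_gap: 20.9
finger_force: 60.9
```

>>> step_arm --increments '[[1,[0,0,0.03],0],[1,[0,0,0.05],0],[1,[0,0,0.05],0],[1,[0,0,0.05],0],[1,[0,0,0.05],0]]'

```text
clock: 25.73
tcp_pos: [469.8, -123.2, 66.6]
eef_rot: [1.0, -0.011, 0.0, 0.0]
wrist_force: [0.3, -1.2, 3.7]
finger_gap: 21.2
finger_force: 61.2
```

>>> step_arm --increments '[[1,[0,0,0],0],[1,[0,0,0],0],[1,[0,0,0],0],[1,[0,0,0],0],[1,[0,0,0],0]]'

```text
clock: 26.15
tcp_pos: [469.8, -123.2, 66.6]
eef_rot: [1.0, -0.011, 0.001, 0.0]
wrist_force: [2.4, 0.3, 4.5]
finger_gap: 21.1
finger_force: 61.2
```

>>> step_arm --increments '[[1,[0,0,0.025],0],[1,[0,0,0.025],0],[1,[0,0,0.025],0],[1,[0,0,0.025],0],[1,[0,0,0.025],0]]'

```text
clock: 26.57
tcp_pos: [469.8, -123.2, 65.6]
eef_rot: [1.0, -0.011, 0.001, 0.0]
wrist_force: [1.5, -1.2, 5.7]
finger_gap: 21.0
finger_force: 61.4
```

>>> step_arm --increments '[[1,[0,-0.15,0],0],[1,[0,-0.3,0],0],[1,[0,-0.45,0],0],[1,[0,-0.6,0],0],[1,[0,-0.75,0],0]]'

```text
clock: 26.98
tcp_pos: [470.4, -94.0, 65.8]
eef_rot: [1.0, -0.01, 0.0, 0.001]
wrist_force: [0.1, -5.1, 5.8]
finger_gap: 21.0
finger_force: 61.1
```

>>> step_arm --increments '[[1,[0,-0.15,0],0],[1,[0,-0.3,0],0],[1,[0,-0.45,0],0],[1,[0,-0.6,0],0],[1,[0,-0.75,0],0]]'

```text
clock: 27.4
tcp_pos: [471.0, -63.9, 65.7]
eef_rot: [1.0, -0.01, 0.0, 0.001]
wrist_force: [-1.3, -5.0, 6.1]
finger_gap: 21.3
finger_force: 61.1
```

>>> step_arm --increments '[[1,[0,0,0],0],[1,[0,0,0],0],[1,[0,0,0],0],[1,[0,0,0],0],[1,[0,0,0],0]]'

```text
clock: 27.82
tcp_pos: [470.9, -63.1, 65.6]
eef_rot: [1.0, -0.01, 0.0, 0.0]
wrist_force: [2.2, -0.6, 5.7]
finger_gap: 21.3
finger_force: 61.3
```

Run:
```python
from fit import *
go(472,-60,65.3,-1.1);o=get_obs();print(o["moment"])
for n in("top","scene"):
  c,m=seg(n,"plate",3); p=c
  cv2.imwrite(f"pics/s8{n}.png",c["img"])
```

```text
t 27.82 tcp [470.9 -63.1  65.6] phi -1.2 gap 21.3 F [ 2.2 -0.6  5.7] -> [ 0.02 -0.08  0.03] -0.02
[ 0.04081872 -0.17207661  0.0781431 ]
```

>>> step_arm --increments '[[1,[0,-0.14,0],0],[1,[0,-0.28,0],0],[1,[0,-0.42,0],0],[1,[0,-0.56,0],0],[1,[0,-0.7,0],0]]'

```text
clock: 28.43
tcp_pos: [471.5, -35.9, 65.6]
eef_rot: [1.0, -0.01, 0.0, 0.001]
wrist_force: [-0.6, -6.5, 5.2]
finger_gap: 21.3
finger_force: 61.2
```

>>> step_arm --increments '[[1,[0,-0.14,0],0],[1,[0,-0.28,0],0],[1,[0,-0.42,0],0],[1,[0,-0.56,0],0],[1,[0,-0.7,0],0]]'

```text
clock: 28.85
tcp_pos: [472.1, -7.9, 65.6]
eef_rot: [1.0, -0.01, 0.0, 0.001]
wrist_force: [-0.4, -5.5, 5.7]
finger_gap: 21.3
finger_force: 61.2
```

>>> step_arm --increments '[[1,[0,-0.14,0],0],[1,[0,-0.28,0],0],[1,[0,-0.42,0],0],[1,[0,-0.56,0],0],[1,[0,-0.7,0],0]]'

```text
clock: 29.27
tcp_pos: [472.6, 20.2, 65.5]
eef_rot: [1.0, -0.01, 0.0, 0.001]
wrist_force: [-0.5, -5.0, 6.8]
finger_gap: 21.3
finger_force: 61.2
```

>>> step_arm --increments '[[1,[0,0,0],0],[1,[0,0,0],0],[1,[0,0,0],0],[1,[0,0,0],0],[1,[0,0,0],0]]'

```text
clock: 29.68
tcp_pos: [472.6, 20.9, 65.5]
eef_rot: [1.0, -0.01, 0.0, 0.0]
wrist_force: [-0.0, -1.0, 6.1]
finger_gap: 21.3
finger_force: 61.4
```

Run:
```python
from h import *
go(472,82,65.3,-1.1);c=camera("scene");cv2.imwrite("pics/s9.png",cv2.resize(c["img"][100:230,220:390],(680,520),interpolation=2))
```

```text
t 29.68 tcp [472.6  20.9  65.5] phi -1.2 gap 21.3 F [-0.  -1.   6.1] -> [-0.05 -1.53  0.03] -0.02
```

View pics/s9.png

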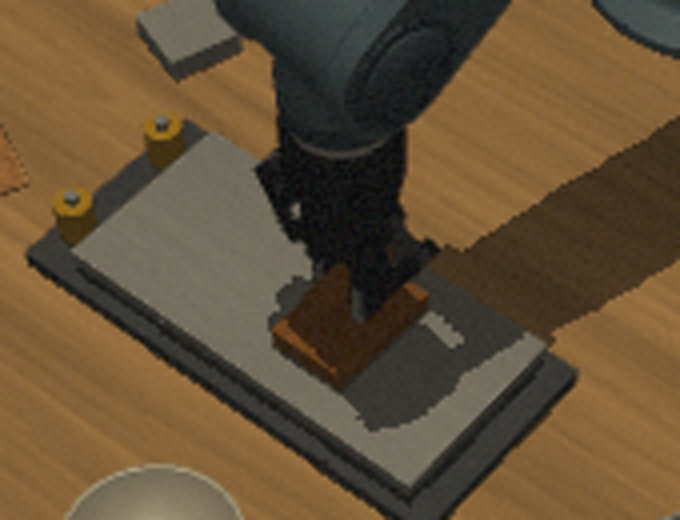

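Block flat and centred across the plate at px ~(307,182), plate sunk evenly. On to the far end and back.

>>> step_arm --increments '[[1,[0,-0.15,0],0],[1,[0,-0.3,0],0],[1,[0,-0.45,0],0],[1,[0,-0.6,0],0],[1,[0,-0.75,0],0]]'

```text
clock: 30.15
tcp_pos: [473.2, 50.2, 65.5]
eef_rot: [1.0, -0.01, -0.0, 0.001]
wrist_force: [0.2, -6.1, 6.8]
finger_gap: 21.2
finger_force: 61.2
```

>>> step_arm --increments '[[1,[0,-0.15,0],0],[1,[0,-0.3,0],0],[1,[0,-0.45,0],0],[1,[0,-0.6,0],0],[1,[0,-0.75,0],0]]'

```text
clock: 30.57
tcp_pos: [473.7, 80.2, 65.4]
eef_rot: [1.0, -0.01, -0.0, 0.001]
wrist_force: [-0.1, -5.4, 6.0]
finger_gap: 21.3
finger_force: 61.2
```

>>> step_arm --increments '[[1,[0,0,0],0],[1,[0,0,0],0],[1,[0,0,0],0],[1,[0,0,0],0],[1,[0,0,0],0]]'

```text
clock: 30.98
tcp_pos: [473.7, 81.0, 65.4]
eef_rot: [1.0, -0.01, -0.0, 0.0]
wrist_force: [1.0, 0.3, 6.2]
finger_gap: 21.1
finger_force: 61.4
```

Run:
```python
from h import *
go(472,20,65.3,-1.1)
```

```text
t 30.98 tcp [473.7  81.   65.4] phi -1.2 gap 21.1 F [1.  0.3 6.2] -> [-0.01  1.52  0.03] -0.02
```

>>> step_arm --increments '[[1,[0,0.15,0],0],[1,[0,0.3,0],0],[1,[0,0.45,0],0],[1,[0,0.6,0],0],[1,[0,0.75,0],0]]'

```text
clock: 31.4
tcp_pos: [472.7, 51.9, 65.2]
eef_rot: [1.0, -0.011, -0.0, -0.001]
wrist_force: [0.1, 5.3, 6.4]
finger_gap: 21.1
finger_force: 61.4
```

>>> step_arm --increments '[[1,[0,0.15,0],0],[1,[0,0.3,0],0],[1,[0,0.45,0],0],[1,[0,0.6,0],0],[1,[0,0.75,0],0]]'

```text
clock: 31.82
tcp_pos: [472.0, 21.9, 65.2]
eef_rot: [1.0, -0.011, -0.0, -0.001]
wrist_force: [0.7, 5.1, 6.1]
finger_gap: 21.3
finger_force: 61.4
```

>>> step_arm --increments '[[1,[0,0,0],0],[1,[0,0,0],0],[1,[0,0,0],0],[1,[0,0,0],0],[1,[0,0,0],0]]'

```text
clock: 32.23
tcp_pos: [472.0, 21.1, 65.2]
eef_rot: [1.0, -0.011, -0.001, -0.0]
wrist_force: [-0.9, -0.8, 5.9]
finger_gap: 21.2
finger_force: 61.4
```

Run:
```python
from h import *
go(472,-62,65.3,-1.1)
```

```text
t 32.23 tcp [472.   21.1  65.2] phi -1.2 gap 21.2 F [-0.9 -0.8  5.9] -> [0.04 2.08 0.02] -0.02
```

>>> step_arm --increments '[[1,[0,0.14,0],0],[1,[0,0.28,0],0],[1,[0,0.42,0],0],[1,[0,0.56,0],0],[1,[0,0.7,0],0]]'

```text
clock: 32.65
tcp_pos: [471.3, -6.0, 65.1]
eef_rot: [1.0, -0.011, -0.001, -0.001]
wrist_force: [-0.7, 4.8, 6.3]
finger_gap: 21.4
finger_force: 61.4
```

>>> step_arm --increments '[[1,[0,0.14,0],0],[1,[0,0.28,0],0],[1,[0,0.42,0],0],[1,[0,0.56,0],0],[1,[0,0.7,0],0]]'

```text
clock: 33.07
tcp_pos: [470.7, -34.0, 65.0]
eef_rot: [1.0, -0.011, -0.001, -0.001]
wrist_force: [0.6, 6.0, 6.0]
finger_gap: 21.0
finger_force: 61.4
```

>>> step_arm --increments '[[1,[0,0.14,0],0],[1,[0,0.28,0],0],[1,[0,0.42,0],0],[1,[0,0.56,0],0],[1,[0,0.7,0],0]]'

```text
clock: 33.48
tcp_pos: [470.0, -61.9, 65.0]
eef_rot: [1.0, -0.011, -0.001, -0.001]
wrist_force: [0.1, 5.8, 6.2]
finger_gap: 21.1
finger_force: 61.4
```

>>> step_arm --increments '[[1,[0,0,0],0],[1,[0,0,0],0],[1,[0,0,0],0],[1,[0,0,0],0],[1,[0,0,0],0]]'

```text
clock: 33.9
tcp_pos: [470.1, -62.7, 65.1]
eef_rot: [1.0, -0.011, -0.001, -0.0]
wrist_force: [-1.1, 0.8, 5.5]
finger_gap: 21.1
finger_force: 61.4
```

Run:
```python
from h import *
go(470,-123,65.3,-1.1)
```

```text
t 33.9 tcp [470.1 -62.7  65.1] phi -1.2 gap 21.1 F [-1.1  0.8  5.5] -> [0.03 1.51 0.02] -0.02
```

>>> step_arm --increments '[[1,[0,0.15,0],0],[1,[0,0.3,0],0],[1,[0,0.45,0],0],[1,[0,0.6,0],0],[1,[0,0.75,0],0]]'

```text
clock: 34.32
tcp_pos: [469.3, -91.8, 64.9]
eef_rot: [1.0, -0.011, -0.001, -0.001]
wrist_force: [-1.3, 5.7, 6.5]
finger_gap: 21.3
finger_force: 61.4
```

>>> step_arm --increments '[[1,[0,0.15,0],0],[1,[0,0.3,0],0],[1,[0,0.45,0],0],[1,[0,0.6,0],0],[1,[0,0.75,0],0]]'

```text
clock: 34.73
tcp_pos: [468.7, -121.8, 64.9]
eef_rot: [1.0, -0.011, -0.001, -0.002]
wrist_force: [-0.4, 5.3, 6.4]
finger_gap: 21.2
finger_force: 61.4
```

>>> step_arm --increments '[[1,[0,0,0],0],[1,[0,0,0],0],[1,[0,0,0],0],[1,[0,0,0],0],[1,[0,0,0],0]]'

```text
clock: 35.15
tcp_pos: [468.7, -122.6, 65.0]
eef_rot: [1.0, -0.011, -0.001, -0.0]
wrist_force: [-1.1, 0.8, 6.3]
finger_gap: 21.1
finger_force: 61.4
```

>>> step_arm --increments '[[1,[0,0,0],0],[1,[0,0,-0.3],0],[1,[0,0,-0.7],0],[1,[0,0,-1.2],0],[1,[0,0,-1.2],0]]'

```text
clock: 35.57
tcp_pos: [470.1, -123.3, 115.0]
eef_rot: [1.0, -0.01, 0.001, 0.001]
wrist_force: [-0.1, 0.2, -1.7]
finger_gap: 21.3
finger_force: 60.5
```

Run:
```python
from h import *
go(530,-330,112,-7.4);c=camera("scene");cv2.imwrite("pics/s10.png",cv2.resize(c["img"][80:200,150:310],(720,540),interpolation=2))
```

```text
t 35.57 tcp [ 470.1 -123.3  115. ] phi -1.2 gap 21.3 F [-0.1  0.2 -1.7] -> [1.61 5.14 0.1 ] 1.03
```

View pics/s10.png

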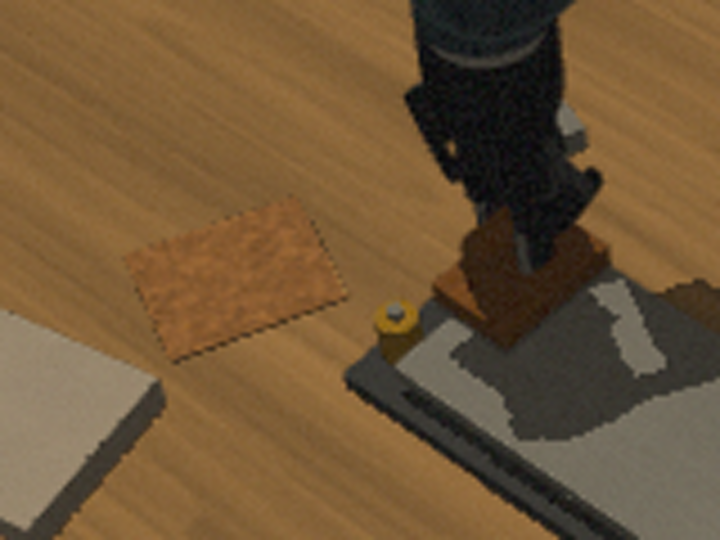

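The mat is empty and intact at px (202,142); block is lifted level.

>>> step_arm --increments '[[1,[0.27,0.85,0],0],[1,[0.54,1.7,0],0],[1,[0.8,2.57,0],0],[1,[0.8,2.57,0],0],[1,[0.8,2.57,0],0]]'

```text
clock: 36.03
tcp_pos: [498.0, -227.1, 110.8]
eef_rot: [1.0, -0.012, -0.002, -0.001]
wrist_force: [0.3, 1.2, -2.6]
finger_gap: 21.2
finger_force: 60.4
```

>>> step_arm --increments '[[1,[0.27,0.85,0],0],[1,[0.54,1.7,0],0],[1,[0.8,2.57,0],0],[1,[0.8,2.57,0],1],[1,[0.8,2.57,0],1]]'

```text
clock: 36.45
tcp_pos: [528.0, -329.6, 111.0]
eef_rot: [0.998, -0.064, -0.001, -0.001]
wrist_force: [-0.2, 1.3, -3.3]
finger_gap: 21.3
finger_force: 60.6
```

>>> step_arm --increments '[[1,[0,0,0],0],[1,[0,0,0],0],[1,[0,0,0],0]]'

```text
clock: 36.7
tcp_pos: [528.5, -328.1, 112.5]
eef_rot: [0.998, -0.062, -0.001, -0.001]
wrist_force: [1.2, 0.5, -1.5]
finger_gap: 21.1
finger_force: 60.6
```

Run:
```python
from h import *
c=camera("scene");print([np.round(at(c,(150+x/4.5-.5,80+y/4.5-.5),4)[:2]) for x,y in[(124,258),(295,195),(348,297),(176,362)]],at(c,(201.9,141.3),4))
go(530,-330,33,-7.4)
```

```text
[array([ 566., -401.]), array([ 457., -353.]), array([ 499., -262.]), array([ 605., -309.])] [ 532.72891868 -330.68725794    4.        ]
t 36.75 tcp [ 528.7 -328.4  112.8] phi -7.1 gap 21.1 F [-1.1 -0.1 -2.6] -> [0.04 0.04 2.02] 0.05
```

>>> step_arm --increments '[[1,[0.05,0.06,0.5],0],[1,[0.05,0.06,1.0],0],[1,[0.05,0.06,1.5],0],[1,[0.05,0.06,1.85],0],[1,[0.05,0.06,1.85],0]]'

```text
clock: 37.17
tcp_pos: [528.6, -330.1, 35.6]
eef_rot: [0.998, -0.062, -0.003, -0.002]
wrist_force: [-0.2, 0.7, -3.2]
finger_gap: 21.2
finger_force: 60.5
```

>>> step_arm --increments '[[1,[0,0,0.05],0],[1,[0,0,0.1],0],[1,[0,0,0.1],0],[1,[0,0,0.1],0],[1,[0,0,0.1],0]]'

```text
clock: 37.58
tcp_pos: [531.2, -333.0, 36.3]
eef_rot: [0.998, -0.063, 0.001, 0.001]
wrist_force: [0.1, -0.1, -2.1]
finger_gap: 21.4
finger_force: 60.5
```

Run:
```python
from h import *
go(530,-330,33,-7.4)
```

```text
t 37.58 tcp [ 531.2 -333.    36.3] phi -7.2 gap 21.4 F [ 0.1 -0.1 -2.1] -> [-0.04 -0.07  0.11] 0.03
```

>>> step_arm --increments '[[1,[0,0,0.06],0],[1,[0,0,0.06],0],[1,[0,0,0.06],0],[1,[0,0,0.06],0]]'

```text
clock: 37.92
tcp_pos: [531.0, -332.9, 33.3]
eef_rot: [0.998, -0.063, 0.0, 0.0]
wrist_force: [0.6, -0.9, -0.6]
finger_gap: 21.5
finger_force: 60.6
```

>>> step_arm --increments '[[1,[0,0,0.03],0],[1,[0,0,0.03],0],[1,[0,0,0.03],0],[1,[0,0,0.03],0]]'

```text
clock: 38.25
tcp_pos: [531.0, -332.9, 33.3]
eef_rot: [0.998, -0.063, 0.0, 0.0]
wrist_force: [-3.8, 0.9, 8.5]
finger_gap: 21.3
finger_force: 61.9
```

Contact made. Releasing to a moderate opening and rising.

>>> step_arm --increments '[[-0.4,[0,0,0],0],[-0.4,[0,0,0],0],[-0.4,[0,0,0],0],[-0.4,[0,0,0],0],[-0.4,[0,0,0],0]]'

```text
clock: 38.67
tcp_pos: [530.5, -332.4, 31.4]
eef_rot: [0.998, -0.063, -0.0, -0.0]
wrist_force: [-0.2, -0.2, 0.3]
finger_gap: 59.5
finger_force: 0.0
```

>>> step_arm --increments '[[-0.4,[0,0,-0.5],0],[-0.4,[0,0,-1.0],0],[-0.4,[0,0,-2.0],0],[-0.4,[0,0,-3.0],0],[-0.4,[0,0,-3.0],0]]'

```text
clock: 39.08
tcp_pos: [534.7, -335.9, 161.3]
eef_rot: [0.998, -0.063, 0.006, 0.005]
wrist_force: [0.4, -0.9, 1.5]
finger_gap: 60.2
finger_force: 0.0
```

>>> step_arm --increments '[[-0.4,[-1.5,3.5,-1],0],[-0.4,[-1.5,3.5,-1],0],[-0.4,[-1.5,3.5,-1],0],[-0.4,[-1.5,3.5,-1],0],[-0.4,[-1.5,3.5,-1],0]]'

```text
clock: 39.5
tcp_pos: [451.2, -469.6, 194.1]
eef_rot: [0.998, -0.066, 0.001, 0.003]
wrist_force: [0.1, 0.7, 1.3]
finger_gap: 59.8
finger_force: 0.0
```

Run:
```python
from h import *
c=camera("scene");d=camera("top");cv2.imwrite("pics/e.png",np.hstack([cv2.resize(c["img"][80:320,120:440],(440,330),interpolation=2),cv2.resize(d["img"][120:270,200:480],(360,330),interpolation=2)]))
go(0,0,0)
for n,k in(("scene",c),("top",d)):
    for a,ce,m in yellow(k): print(n,a,np.round(at(k,ce,30)[:2],1))
```

```text
t 39.6 tcp [ 453.  -464.8  191.7] phi -7.3 gap 59.8 F [ 0.2  1.  -0.5] -> [-12.72 -10.08   4.82] 0
scene 41 [ 414.  -206.9]
scene 47 [ 505.1 -207.8]
scene 96 [679.3  38.1]
scene 43 [516.4 314.8]
scene 50 [515.3 339.9]
top 92 [670.6  33.5]
top 72 [517.7 328.4]
top 51 [ 515.5 -196.6]
top 57 [ 425.  -195.7]
```

View pics/e.png

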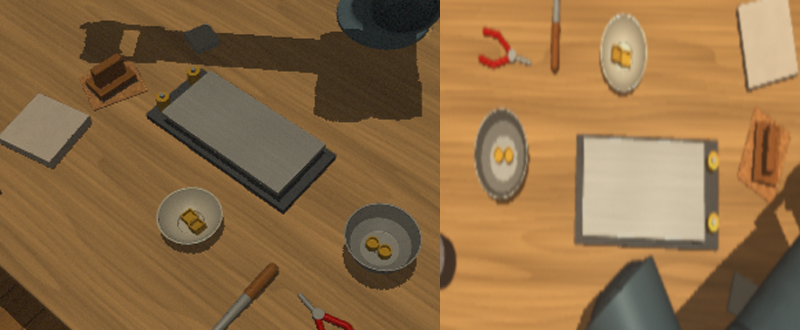

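The block stands upright mid-mat (scene px ~(202,140)), rounds are in the bowl, squares in the dish and the plate is bare. The arm is clear of everything.

>>> step_arm --increments '[[-0.4,[0,0,0],0],[-0.4,[0,0,0],0],[-0.4,[0,0,0],0],[-0.4,[0,0,0],0],[-0.4,[0,0,0],0]]'

```text
clock: 40.02
tcp_pos: [454.0, -463.1, 191.4]
eef_rot: [0.998, -0.062, -0.0, -0.0]
wrist_force: [0.4, -0.5, -1.0]
finger_gap: 59.5
finger_force: 0.0
```

```bash
python3 -c "
from cell import *
print(hand_in())"
```

```text
the job is handed in; nothing more can be done
None
```

The job is handed in at about 40 s, with no verdict returned: both rounds are in the bowl, both squares in the dish, the plate was sanded out and back at about 8 N (roughly 6 mm sunk), and the block stands upright in the middle of its mat.

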